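# Clamp an offcut in a jig with a tapered friction peg

## Task

Lay the loose wooden offcut flat and centred in the slot of the small clamping jig, long side along the jaws, and let go of it. Then clamp it: grip the peg's wing head and turn it clockwise while pressing it down firmly, but with no more than about 25 N, until the jaw squeezes the offcut firmly against the sprung pad and the peg's taper is wedged tight, so that the clamp stays shut by itself when you let go. Leave the other things on the bench where they are.

Things in the scene. Friction and masses are not known exactly. Their poses are not given: they have to be found in the camera images.
- wood_block: loose offcut of batten, 44x110x22 mm (x, y, z), 0.06 to 0.13 kg, lying on the bench; origin at the centre of its underside, z up, y along its length
- jig: clamping jig fixed to the bench: plywood board 150x100x18 mm (x, y, z); origin at the centre of its underside, z up. Going along its x: low aluminium housing with the upright peg (axis at x=-53, y=0), sliding steel jaw, open slot, sprung black rubber pad, aluminium fence. All but the peg stays below z=30 mm
- slot (a point): middle of the jig's open slot, on the board, 18 mm above the bench, at x=+22, y=0 mm of the jig, axes as the jig's. The slot is 53 mm wide along x, from the open jaw to the pad; the offcut lies here with its length along y. Jaw and pad rise 9.5 mm above this point, so hold the offcut by its upper 9 to 10 mm. The pad yields 1 N/mm, up to 8 mm
- jaw: sliding steel jaw, 30x70x9 mm, driven by the spindle only: 9 mm per rad along the jig's x, towards the pad. Origin 18 mm above the jig's origin and shifted in x by the travel; its pushing face lies at x=-4.5 mm of its own frame
- peg: dark wooden tapered peg; origin at the centre of its upright flat wing head, 10 mm thick (its x), 36 wide (its y), 26 high. At spindle 0 its x is the jig's x. Origin starts 73 to 76 mm above the bench; it sinks as pressed, to 49 mm at most. It slides in its bore with 8 N friction until the taper wedges (see bore)
- bore (a point): mouth of the peg's tapered bore in the jig, 30 mm above the bench. At spindle 0 the taper starts to wedge with the peg's origin 60 to 73 mm above the bench (hidden wear, differs each time), and 3 mm lower per rad turned clockwise: so follow the peg down with pressure as it turns. Past that point each mm takes 12 N more, on top of the 8 N friction; a push over 29 N in all cracks the jig
- spindle (a joint): turn of the peg, rad; 0 = jaw open, at the stop; grows clockwise from above, to 1.7. A light spring (0.02 N m at 1.3) turns it back unless the wedged taper's friction holds it. The jaw has pushed the offcut against the pad at about 1.0; at 1.35 it clamps with about 3 N: turn it to 1.25 to 1.5. A final downward push of 17 to 25 N there holds after release; 10 N does not
- tape_measure: yellow and black tape measure, 38x78x64 mm, bystander; origin at the centre of its underside
- tape_black: roll of black tape, 60 mm across, 19 high, bystander; origin at the centre of its underside
- tape_blue: roll of blue tape, 52 mm across, 19 high, bystander; origin at the centre of its underside
- driver_red: red-handled screwdriver, 186 mm long, bystander; origin at the centre of its underside
- spanner_13: steel open-ended spanner, 171 mm long, bystander; origin at the centre of its underside

How it is judged:
By the outcome, as a careful person would: the job done as asked, in the order asked, and still so for the second after the job is handed in, with the robot touching nothing.
It also fails if it takes over 70 s, if anything falls off the work surface, if the arm or the gripper's body presses on something with over 40 N, if the wrist force passes 120 N, or if a joint passes its speed limit or range.

## Robot

A 7-joint arm with a two-finger parallel gripper is mounted at the origin on a cart in front of the work surface, level with it; the furniture and walls round the work are solid. World frame = base frame: x ahead of the robot, y to its left, z up, the work surface at z = 0. Lengths are in m, angles in rad, forces in N, time in s.
With the tool pointing down it reaches from about 0.4 to 0.85 m from the base axis. Payload 10.4 kg.
Tool frame: the origin (TCP) lies between the finger pads; the fingertips stand ahead of it and the grasp point (between the pads) lies 5 mm behind it (manip.tip_extent is the z of the fingertips in the tool frame, in m); z points along the fingers, y is the line along which they close (so a half turn about z gives the same grasp; the last joint's range is limited). The gripper opens to 85 mm and grips with 20 to 120 N. Pads are 22 mm wide; open, the fingers measure 114 mm over their backs; the gripper's body (76 mm by 85 mm) begins 54 mm behind the grasp point. The pads swing forward as they close: fully open they stand 13 mm farther back than shut.
Start: joints at [1.174, 0.332, -0.065, 1.46, 0.022, 1.35, -0.088], TCP at [0.228, -0.582, 0.245] pointing down, gripper open.
Joint ranges: [-2.6, 2.6], [-0.5, 2.12], [-1.47, 1.34], [0.16, 2.42], [-1.27, 4.41], [0.06, 2.06], [-2.6, 2.6]. Speed limits (rad/s): [2.22, 2.22, 2.79, 2.79, 3.14, 3.14, 3.14].

## Interface

Orientations are given as a unit quaternion [x, y, z, w].
In Python, from workcell import status, viewer, manip gives the robot as it stands.
- The arm moves only by the tool play_rows, never from a script. Its argument "plan" is one flat list of numbers, 7 for each row, row after row: the turn, a rotation vector about the tool's x, y, z in degrees, then the shift along the tool's x, y, z in m, then the opening, from 0 (shut) to 1 (fully open). In form: [ax, ay, az, dx, dy, dz, grip, ax, ay, az, dx, dy, dz, grip, ...]. A call has 1 to 20 rows; each row is the pose to reach, as a shift and turn from the pose commanded when the call began, along the tool's axes at that moment; what a row does not reach only later rows make up. A row lasts 1/8 s, in which the tool goes at most 62.5 mm and 10.7 degrees, less where a joint would pass 70% of its speed; a pose out of reach is approached as far as the arm can. A call with a gripper value outside its range is refused whole. The fingers move at their own pace and stop on an object; "squeeze" is the grip in N (left out, the last holds). Time passes only in rows, so rows that repeat a pose let the fingers close. It gives the time, the measured TCP pose, the force, the opening and the grip force at its end, in the units of the state.
- status.get_obs(): the state, without advancing time (a new reading comes with each control period).
- viewer.camera(name): name is "scene" or "side" or "wrist"; returns the picture (400x640x3 uint8, red, green, blue); there is no depth.
- viewer.camera_model(name): a dict with "fx", "fy", "cx", "cy" (pixels), "R" (3x3) and "t" (3): a world point X has camera coordinates R X + t. Camera axes: x right, y down, z forward; pixel columns grow to the right and rows downward; lengths in m; the calibration is good to about 2 mm. A picture is of the moment at which its call begins: read the wrist's pose just before it. camera_model takes no time and is no camera call; for the wrist camera it gives the pose at the moment of the call.
- manip.hand_in(): hands the job in; it is judged then, once.
The state is a dict: "clock": time; "joint_pos": joint angles; "joint_velocities": joint speeds; "tau": joint torques, N m; "position": TCP position; "ee_rot": TCP orientation; "ft_force": force on the tool from outside, world axes, zero at the start; "torque": the same for the moment, N m; "grip_width": opening from 0.0 (shut) to 1.0 (fully open); "grasp_force": force on a finger pad.
Only numpy, scipy, OpenCV 4.12 (cv2) and the standard library are available. Lean on these libraries where they do the work, as an engineer would, in place of code of your own. Each camera call takes 0.05 s, during which the arm holds its last target. There are 200 camera calls.

## Working session

There is one attempt and no reset: what is moved stays moved. The work goes in short steps, Python scripts to look and compute and a tool call to move; the robot and the scene stay as the last step left them, time stands still between calls to the robot, and variables do not carry over. Pictures are saved under pics/ and viewed, at most 10 in all, crops included, and the job is handed in when it is done.

Besides the shell and the picture viewer there is one more tool, called after ">>>" as name(argument=value, ...) on one line, values as JSON. play_rows: Moves the arm, as the interface text tells. Its arguments: {"type":"object","properties":{"plan":{"type":"array","items":{"type":"number"}},"squeeze":{"type":"number"}},"required":["plan"]}

```bash
mkdir -p pics; python3 - <<'E'
from workcell import status, viewer, manip
import cv2,numpy as np
o=status.get_obs(); print({k:np.round(v,3) for k,v in o.items()}, manip.tip_extent)
for n in("scene","side"):
    im=viewer.camera(n); cv2.imwrite(f"pics/{n}0.png",im[:,:,::-1])
    m=viewer.camera_model(n); print(n,{k:np.round(v,3).tolist() for k,v in m.items()})
E
```

```text
{'clock': np.float64(0.0), 'joint_pos': array([ 1.174,  0.333, -0.065,  1.461,  0.022,  1.35 , -0.088]), 'joint_velocities': array([-0.   , -0.   ,  0.   ,  0.   ,  0.   ,  0.001,  0.001]), 'tau': array([ 0.0000e+00, -6.2545e+01,  4.9000e-02, -3.9160e+01,  1.6000e-02,
        1.0000e-02, -0.0000e+00]), 'position': array([ 0.228, -0.582,  0.244]), 'ee_rot': array([ 0.983,  0.186, -0.   , -0.001]), 'ft_force': array([ 0.33 , -0.275,  0.333]), 'torque': array([ 0.007,  0.005, -0.04 ]), 'grasp_force': np.float64(0.0), 'grip_width': np.float64(1.001)} 0.014
scene {'fx': 401.594, 'fy': 401.594, 'cx': 321.494, 'cy': 192.852, 'R': [[-0.419, -0.908, 0.013], [-0.553, 0.244, -0.797], [0.72, -0.341, -0.604]], 't': [0.589, 0.233, 0.648]}
side {'fx': 479.165, 'fy': 479.165, 'cx': 319.992, 'cy': 200.705, 'R': [[-0.771, -0.637, 0.013], [-0.561, 0.669, -0.487], [0.302, -0.383, -0.873]], 't': [0.65, 0.065, 1.04]}
```

View pics/scene0.png

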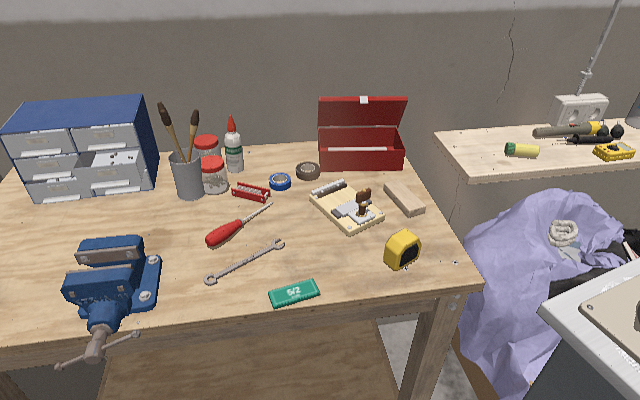

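View pics/side0.png

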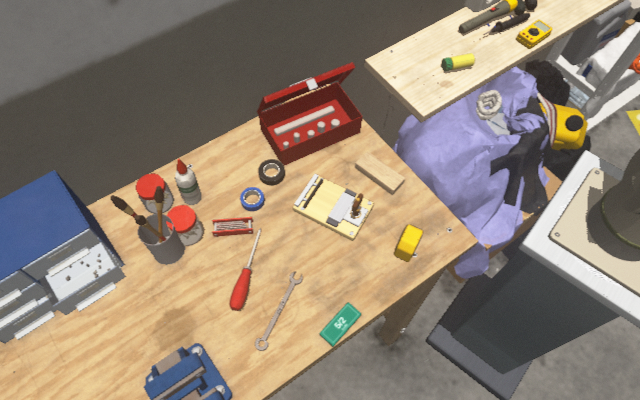

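Both views show the jig at about side (333,206) and scene (346,207), and the offcut at about side (380,173) and scene (404,198). I'll enlarge both crops.

```bash
python3 - <<'E'
import cv2,numpy as np
a=cv2.imread("pics/side0.png")[140:265,280:430]; b=cv2.imread("pics/scene0.png")[165:275,300:435]
cv2.imwrite("pics/c1.png",cv2.resize(a,None,fx=5,fy=4.8,interpolation=cv2.INTER_CUBIC) if 0 else cv2.resize(a,(720,600),interpolation=cv2.INTER_CUBIC))
cv2.imwrite("pics/c2.png",cv2.resize(b,(675,550),interpolation=cv2.INTER_CUBIC))
E
```

```text
(no output)
```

View pics/c1.png

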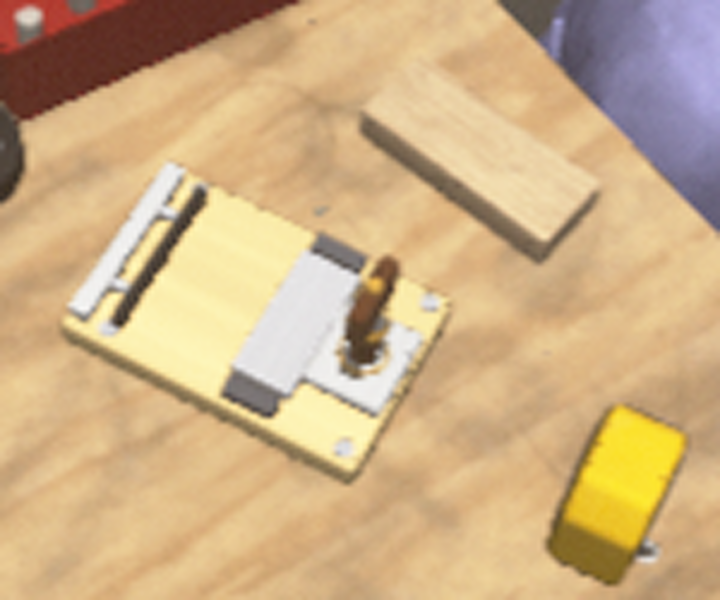

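View pics/c2.png

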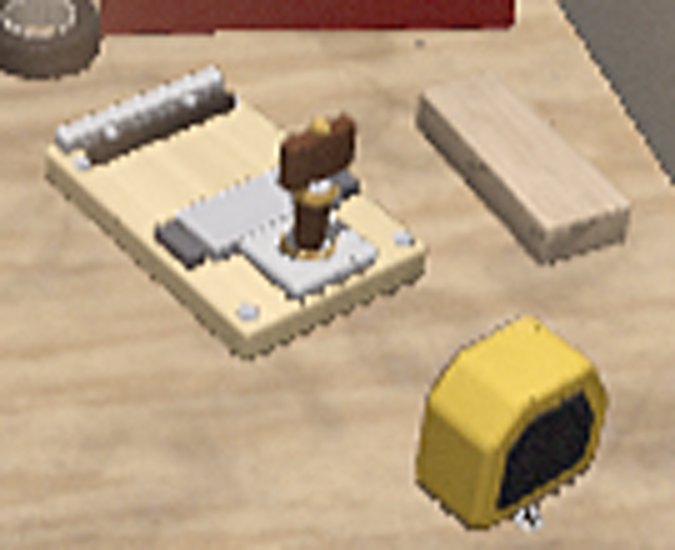

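Side crop: the offcut's top corners are at (362,115), (418,57), (598,188) and (543,248). The board's top corners are at (62,322), (350,472) and (452,303), and the wing is around (372,300). The scene crop agrees, with the tape measure nearby.

```bash
cat > h.py <<'E'
from workcell import status, viewer, manip
import numpy as np
from scipy.optimize import least_squares
from scipy.spatial.transform import Rotation as Ro
def bp(m,u,v,z):
    R=np.array(m["R"]);t=np.array(m["t"]);c=-R.T@t
    d=R.T@np.array([(u-m["cx"])/m["fx"],(v-m["cy"])/m["fy"],1]);return c+d*(z-c[2])/d[2]
def proj(m,X):
    p=np.array(m["R"])@X+np.array(m["t"]);return np.array([m["fx"]*p[0]/p[2]+m["cx"],m["fy"]*p[1]/p[2]+m["cy"]])
def fit(obs,x0):   # obs: (model,local xyz,uv)
    def P(q,l):
        c,s=np.cos(q[2]),np.sin(q[2]);return np.array([q[0]+c*l[0]-s*l[1],q[1]+s*l[0]+c*l[1],l[2]])
    f=lambda q:np.concatenate([proj(m,P(q,l))-uv for m,l,uv in obs])
    r=least_squares(f,x0,loss="soft_l1");return r.x,r.fun.reshape(-1,2)
E
python3 - <<'E'
from h import *
S=viewer.camera_model("side");C=viewer.camera_model("scene")
s=lambda u,v:(280+(u+.5)/4.8-.5,140+(v+.5)/4.8-.5); c=lambda u,v:(300+(u+.5)/5-.5,165+(v+.5)/5-.5)
for n,z,L in(("blk",.022,[(362,115),(418,57),(598,188),(543,248)]),("jig",.018,[(62,322),(350,472),(452,303)])):
    for p in L: print(n,np.round(bp(S,*s(*p),z),4))
for n,z,L in(("blk",.022,[(418,95),(490,72),(630,207),(548,233)]),("jig",.018,[(47,155),(248,340),(425,255)])):
    for p in L: print(n,'sc',np.round(bp(C,*c(*p),z),4))
E
```

```text
blk [0.5389 0.2435 0.022 ]
blk [0.5386 0.1996 0.022 ]
blk [0.4298 0.205  0.022 ]
blk [0.4307 0.248  0.022 ]
jig [0.576  0.4172 0.018 ]
jig [0.4307 0.3927 0.018 ]
jig [0.4466 0.2961 0.018 ]
blk sc [0.5358 0.2433 0.022 ]
blk sc [0.538 0.202 0.022]
blk sc [0.4273 0.2028 0.022 ]
blk sc [0.427  0.2458 0.022 ]
jig sc [0.5683 0.4178 0.018 ]
jig sc [0.4237 0.3922 0.018 ]
jig sc [0.4398 0.2988 0.018 ]
```

Heights and sizes check out: the offcut measures 44x109 mm and the jig 147x98 mm. I'll go over there and refine the poses with the wrist camera.

>>> play_rows(plan=[0,0,-20,0.356,-0.217,-0.036,0.75,0,0,-20,0.356,-0.217,-0.036,0.75,0,0,-20,0.356,-0.217,-0.036,0.75,0,0,-40,0.356,-0.217,-0.036,0.75,0,0,-60,0.356,-0.217,-0.036,0.75,0,0,-80,0.356,-0.217,-0.036,0.75,0,0,-80,0.356,-0.217,-0.036,0.75,0,0,-80,0.356,-0.217,-0.036,0.75,0,0,-156,0.555,-0.698,-0.036,0.75,0,0,-156,0.555,-0.698,-0.036,0.75,0,0,-156,0.555,-0.698,-0.036,0.75,0,0,-156,0.555,-0.698,-0.036,0.75,0,0,-156,0.555,-0.698,-0.036,0.75,0,0,-156,0.555,-0.698,-0.036,0.75,0,0,-156,0.555,-0.698,-0.036,0.75,0,0,-156,0.555,-0.698,-0.036,0.75,0,0,-156,0.555,-0.698,-0.036,0.75,0,0,-156,0.555,-0.698,-0.036,0.75,0,0,-156,0.555,-0.698,-0.036,0.75,0,0,-156,0.555,-0.698,-0.036,0.75], squeeze=40)

```text
clock: 2.6
position: [0.4905, 0.2691, 0.2813]
ee_rot: [0.024, 1.0, -0.0, 0.0]
ft_force: [-0.6, -1.5, 0.1]
grip_width: 0.753
grasp_force: 0.0
```

```bash
python3 - <<'E'
from h import *
import cv2,pickle
o=status.get_obs(); print({k:np.round(v,3).tolist() for k,v in o.items() if k in("clock","joint_pos","position","ee_rot","ft_force","grip_width")}, manip.tip_extent)
m=viewer.camera_model("wrist");im=viewer.camera("wrist");pickle.dump(m,open("w1.pkl","wb"))
cv2.imwrite("pics/w1.png",im[:,:,::-1])
print((-np.array(m["R"]).T@np.array(m["t"])).round(3))
E
```

```text
{'clock': 2.6, 'joint_pos': [0.201, 0.296, -0.947, 1.545, 0.243, 1.425, 0.763], 'position': [0.491, 0.269, 0.281], 'ee_rot': [0.024, 1.0, -0.0, 0.0], 'ft_force': [-0.557, -1.544, 0.113], 'grip_width': 0.753} 0.014
[0.424 0.273 0.409]
```

View pics/w1.png

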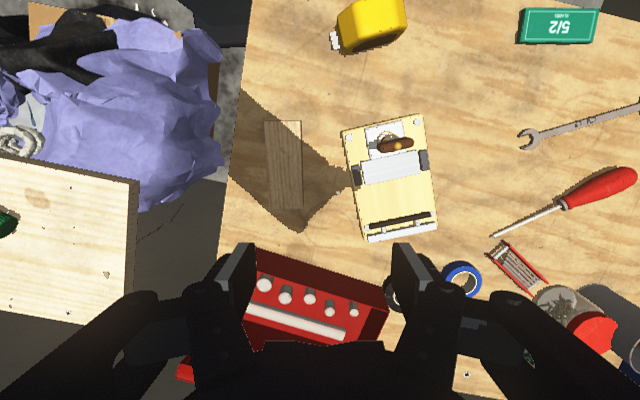

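The wrist view shows the offcut at about (284,165), the board at about (390,180) and the wing at about (396,146). I'll enlarge that area to measure it.

```bash
python3 - <<'E'
import cv2
a=cv2.imread("pics/w1.png")[105:250,255:450]
cv2.imwrite("pics/w1c.png",cv2.resize(a,None,fx=4,fy=4,interpolation=cv2.INTER_CUBIC))
E
```

```text
(no output)
```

View pics/w1c.png

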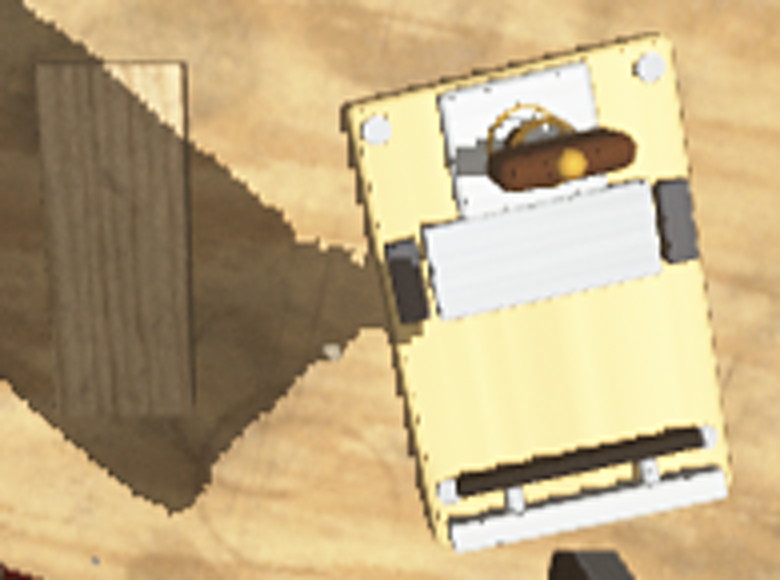

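Crop readings: offcut top corners (38,64), (185,62), (193,412), (54,415). Board corners (350,103) and (660,36). Jaw face (440,320)–(662,268), pad face (455,478)–(702,430), wing top from (490,172) to (635,146).

```bash
python3 - <<'E'
from h import *
import pickle
W=pickle.load(open("w1.pkl","rb"));S=viewer.camera_model("side");C=viewer.camera_model("scene")
s=lambda u,v:(280+(u+.5)/4.8-.5,140+(v+.5)/4.8-.5); c=lambda u,v:(300+(u+.5)/5-.5,165+(v+.5)/5-.5)
w=lambda u,v:(255+(u+.5)/4-.5,105+(v+.5)/4-.5)
b=[(38,64),(185,62),(193,412),(54,415)]
loc=[(-22,-55),(22,-55),(22,55),(-22,55)]  # local y along +world x approx
L=[(-.022,.055),(.022,.055)]
K=lambda x,y,z:np.array([x,y,z])/1000
B=[(W,w,(38,64),-22,55),(W,w,(185,62),22,55),(W,w,(193,412),22,-55),(W,w,(54,415),-22,-55)]
B2=[(S,s,(418,57),-22,-55),(S,s,(362,115),22,-55),(S,s,(598,188),-22,55),(S,s,(543,248),22,55)]
B3=[(C,c,(490,72),-22,-55),(C,c,(418,95),22,-55),(C,c,(630,207),-22,55),(C,c,(548,233),22,55)]
for n,Q in(("W",B),("S",B2),("C",B3),("all",B+B2+B3)):
    q,r=fit([(m,K(x,y,22),f(*p)) for m,f,p,x,y in Q],[.484,.224,1.57]);print("blk",n,q.round(4),np.degrees(q[2]).round(2),np.abs(r).max().round(2))
J=[(W,w,(350,103),-75,-50,18),(W,w,(660,36),-75,50,18),(W,w,(731,495),75,50,18)]
J2=[(S,s,(62,322),75,50,18),(S,s,(350,472),-75,50,18),(S,s,(452,303),-75,-50,18)]
J3=[(C,c,(47,155),75,50,18),(C,c,(248,340),-75,50,18),(C,c,(425,255),-75,-50,18)]
J4=J+[(W,w,(440,320),-4.5,-35,27.5),(W,w,(662,268),-4.5,35,27.5)]
for n,Q in(("W",J),("S",J2),("C",J3),("W+jaw",J4),("all",J4+J2+J3)):
    q,r=fit([(m,K(x,y,z),f(*p)) for m,f,p,x,y,z in Q],[.508,.357,.17]);print("jig",n,q.round(4),np.degrees(q[2]).round(2),np.abs(r).max().round(2))
q=q
def inj(p): 
    a=Ro.from_euler('z',-q[2]).apply(p-np.array([q[0],q[1],0]));return a.round(4)
for n,p,z in(("jaw",(440,320),27.5),("jaw",(662,268),27.5),("pad",(455,478),27.5),("pad",(702,430),27.5),("wing",(490,175),87.5),("wing",(635,146),87.5),("dot",(572,163),87.5)):
    X=bp(W,*w(*p),z/1000);print(n,X.round(4),inj(X))
E
```

```text
blk W [0.4854 0.221  1.5267] 87.47 0.78
blk S [0.4845 0.224  1.5293] 87.62 0.59
blk C [0.4821 0.2236 1.5641] 89.62 1.03
blk all [0.485  0.2216 1.5322] 87.79 1.36
jig W [0.5124 0.3541 0.1627] 9.32 3.3
jig S [0.5119 0.3563 0.1655] 9.48 0.84
jig C [0.5049 0.3567 0.1661] 9.52 1.71
jig W+jaw [0.5118 0.3542 0.1638] 9.39 3.35
jig all [0.5114 0.3546 0.1634] 9.36 3.69
jaw [0.5125 0.3195 0.0275] [-0.0047 -0.0347  0.0275]
jaw [0.4993 0.3876 0.0275] [-0.0066  0.0345  0.0275]
pad [0.5646 0.3237 0.0275] [ 0.0474 -0.0391  0.0275]
pad [0.552  0.4021 0.0275] [0.0478 0.0403 0.0275]
wing [0.4616 0.3253 0.0875] [-0.054  -0.0208  0.0875]
wing [0.456  0.3617 0.0875] [-0.0535  0.0161  0.0875]
dot [0.4595 0.346  0.0875] [-0.0526 -0.      0.0875]
```

Everything agrees to within 2 to 3 mm: offcut centre (0.485, 0.222), slot (0.532, 0.358), jig yaw 9.4°. Next I'll descend over the offcut.

>>> play_rows(plan=[0,0,-0.3,0.003,-0.0473,0.05,0.75,0,0,-0.3,0.003,-0.0473,0.1,0.75,0,0,-0.3,0.003,-0.0473,0.15,0.75,0,0,-0.3,0.003,-0.0473,0.19,0.75,0,0,-0.3,0.003,-0.0473,0.22,0.75,0,0,-0.3,0.003,-0.0473,0.24,0.75,0,0,-0.3,0.003,-0.0473,0.249,0.75,0,0,-0.3,0.003,-0.0473,0.249,0.75])

```text
clock: 3.65
position: [0.4851, 0.2235, 0.0325]
ee_rot: [0.02, 1.0, 0.0, 0.0]
ft_force: [-0.0, 0.4, -0.0]
grip_width: 0.747
grasp_force: 0.0
```

>>> play_rows(plan=[0,0,0,0,0,0.002,0.75,0,0,0,0,0,0.004,0.75,0,0,0,0,0,0.006,0.75,0,0,0,0,0,0.008,0.75,0,0,0,0,0,0.008,0.75])

```text
clock: 4.28
position: [0.4848, 0.2234, 0.0241]
ee_rot: [0.02, 1.0, -0.0, -0.0]
ft_force: [0.4, 0.4, 0.2]
grip_width: 0.752
grasp_force: 0.0
```

>>> play_rows(plan=[0,0,0,0,0,0.003,0.75,0,0,0,0,0,0.006,0.75,0,0,0,0,0,0.008,0.75,0,0,0,0,0,0.009,0.75,0,0,0,0,0,0.01,0.75,0,0,0,0,0,0.01,0.75])

```text
clock: 5.03
position: [0.4849, 0.2235, 0.0143]
ee_rot: [0.02, 1.0, -0.0, 0.0]
ft_force: [-0.2, -0.8, 0.6]
grip_width: 0.748
grasp_force: 0.0
```

>>> play_rows(plan=[0,0,0,0,0,0.001,0.75,0,0,0,0,0,0.002,0.75,0,0,0,0,0,0.003,0.75,0,0,0,0,0,0.004,0.75])

```text
clock: 5.52
position: [0.4849, 0.2235, 0.0102]
ee_rot: [0.02, 1.0, -0.0, 0.0]
ft_force: [0.5, 0.4, 0.0]
grip_width: 0.75
grasp_force: 0.0
```

>>> play_rows(plan=[0,0,0,0,0,0.001,0.75,0,0,0,0,0,0.002,0.75])

```text
clock: 5.78
position: [0.4849, 0.2235, 0.0082]
ee_rot: [0.02, 1.0, -0.0, 0.0]
ft_force: [0.4, -0.3, -0.1]
grip_width: 0.747
grasp_force: 0.0
```

No contact down to z=8 mm, so the 14 mm tip extent holds with the gripper shut and is about 12 mm at a 44 mm opening. I'll raise the TCP to 25 mm and grip.

>>> play_rows(plan=[0,0,0,0,0,-0.0168,0.75,0,0,0,0,0,-0.0168,0.3,0,0,0,0,0,-0.0168,0.3,0,0,0,0,0,-0.0168,0.3,0,0,0,0,0,-0.0168,0.3,0,0,0,0,0,-0.0168,0.3,0,0,0,0,0,-0.0168,0.3,0,0,0,0,0,-0.0168,0.3], squeeze=50)

```text
clock: 6.78
position: [0.4858, 0.2238, 0.0266]
ee_rot: [0.02, 1.0, -0.0, 0.001]
ft_force: [-3.5, -2.8, 16.6]
grip_width: 0.498
grasp_force: 48.9
```

>>> play_rows(plan=[0,0,0,0,0,-0.03,0.3,0,0,0,0,0,-0.07,0.3,0,0,0,0,0,-0.11,0.3,0,0,9,-0.005,0.02,-0.12,0.3,0,0,18,-0.01,0.04,-0.12,0.3,0,0,27,-0.016,0.06,-0.12,0.3,0,0,36,-0.022,0.08,-0.12,0.3,0,0,45,-0.028,0.1,-0.12,0.3,0,0,54,-0.034,0.12,-0.12,0.3,0,0,63,-0.0408,0.136,-0.12,0.3,0,0,71,-0.0408,0.136,-0.12,0.3,0,0,78.3,-0.0408,0.136,-0.12,0.3,0,0,78.3,-0.0408,0.136,-0.11,0.3,0,0,78.3,-0.0408,0.136,-0.09,0.3,0,0,78.3,-0.0408,0.136,-0.07,0.3,0,0,78.3,-0.0408,0.136,-0.05,0.3,0,0,78.3,-0.0408,0.136,-0.036,0.3,0,0,78.3,-0.0408,0.136,-0.032,0.3,0,0,78.3,-0.0408,0.136,-0.032,0.3])

```text
clock: 9.15
position: [0.5312, 0.3579, 0.0572]
ee_rot: [0.647, 0.763, 0.0, 0.0]
ft_force: [0.3, -0.2, -0.4]
grip_width: 0.492
grasp_force: 52.8
```

```bash
python3 - <<'E'
from h import *
import cv2,pickle
m=viewer.camera_model("wrist");im=viewer.camera("wrist");pickle.dump(m,open("w2.pkl","wb"))
cv2.imwrite("pics/w2full.png",im[:,:,::-1])
s=viewer.camera("side")[140:265,280:430,::-1]
a=cv2.resize(im[:,:,::-1],(640,400))[60:360,120:520]
b=cv2.resize(s,(360,300),interpolation=cv2.INTER_CUBIC)
cv2.imwrite("pics/w2.png",np.hstack([a,b]))
E
```

```text
(no output)
```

View pics/w2.png

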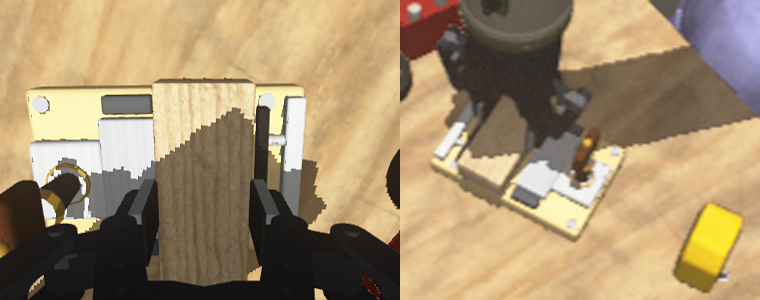

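The offcut sits squarely between jaw (crop x≈155) and pad (≈257–268). Its centre, at 203, is about 1 mm short of mid-slot, so I'll nudge it 1 mm and lower it.

>>> play_rows(plan=[0,0,0,0,0.001,0.004,0.3,0,0,0,0,0.001,0.008,0.3,0,0,0,0,0.001,0.0105,0.3,0,0,0,0,0.001,0.0115,0.3,0,0,0,0,0.001,0.0125,0.3])

```text
clock: 9.88
position: [0.5321, 0.3579, 0.0448]
ee_rot: [0.647, 0.763, -0.0, 0.0]
ft_force: [-3.2, -2.7, 7.4]
grip_width: 0.492
grasp_force: 53.7
```

>>> play_rows(plan=[0,0,0,0,0,0,0.7,0,0,0,0,0,0,0.7,0,0,0,0,0,0,0.7,0,0,0,0,0,-0.01,0.7,0,0,0,0,0,-0.03,0.7,0,0,0,0,0,-0.07,0.7,0,0,0,0,0,-0.12,0.7,0,0,0,0,-0.04,-0.14,0.4,0,0,0,0,-0.0741,-0.14,0.4,0,0,0,0,-0.0741,-0.14,0.4,0,0,0,0,-0.0741,-0.14,0.4])

```text
clock: 11.25
position: [0.4598, 0.3457, 0.1857]
ee_rot: [0.647, 0.763, 0.001, 0.001]
ft_force: [0.2, 0.4, -0.2]
grip_width: 0.401
grasp_force: 0.0
```

```bash
python3 - <<'E'
from h import *
import cv2,pickle
m=viewer.camera_model("wrist");im=viewer.camera("wrist");pickle.dump(m,open("w3.pkl","wb"))
cv2.imwrite("pics/w3.png",im[:,:,::-1]); print(proj(m,np.array([.459,.3458,.075])),proj(m,np.array([.533,.358,.04])))
E
```

```text
[320.83104551 201.80134395] [405.00000537 191.16719206]
```

View pics/w3.png

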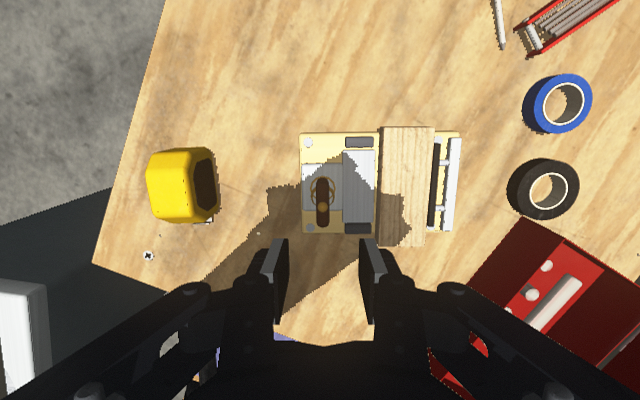

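The offcut lies flat in the slot (columns 378–434, rows 126–246), centred on the board (rows 132–234). The wing at (321,200) lines up with the fingers. I'll descend over the peg and grip it.

>>> play_rows(plan=[0,0,0,0,0,0.04,0.4,0,0,0,0,0,0.075,0.4,0,0,0,0,0,0.095,0.4,0,0,0,0,0,0.104,0.4,0,0,0,0,0,0.108,0.4,0,0,0,0,0,0.108,0.05,0,0,0,0,0,0.108,0.05,0,0,0,0,0,0.108,0.05,0,0,0,0,0,0.108,0.05,0,0,0,0,0,0.108,0.05,0,0,0,0,0,0.108,0.05], squeeze=60)

```text
clock: 12.68
position: [0.4591, 0.3462, 0.0774]
ee_rot: [0.647, 0.763, 0.0, 0.0]
ft_force: [-3.1, -0.9, 6.1]
grip_width: 0.099
grasp_force: 60.1
```

>>> play_rows(plan=[0,0,0,0,0,0.0005,0.05,0,0,0,0,0,0.001,0.05,0,0,0,0,0,0.0015,0.05,0,0,0,0,0,0.002,0.05])

```text
clock: 13.18
position: [0.4591, 0.3461, 0.0755]
ee_rot: [0.647, 0.763, 0.0, 0.0]
ft_force: [-2.9, -1.1, 6.4]
grip_width: 0.105
grasp_force: 60.2
```

>>> play_rows(plan=[0,0,0,0,0,0.0007,0.05,0,0,0,0,0,0.0014,0.05,0,0,0,0,0,0.002,0.05,0,0,0,0,0,0.002,0.05])

```text
clock: 13.68
position: [0.4591, 0.3462, 0.0734]
ee_rot: [0.647, 0.763, 0.0, 0.0]
ft_force: [-1.9, -1.0, 6.0]
grip_width: 0.103
grasp_force: 60.2
```

>>> play_rows(plan=[0,0,0,0,0,0.0005,0.05,0,0,0,0,0,0.001,0.05,0,0,0,0,0,0.001,0.05])

```text
clock: 14.05
position: [0.4591, 0.3462, 0.0724]
ee_rot: [0.647, 0.763, 0.0, 0.0]
ft_force: [-3.6, -0.9, 7.3]
grip_width: 0.103
grasp_force: 60.2
```

>>> play_rows(plan=[0,0,0,0,0,0.0005,0.05,0,0,0,0,0,0.001,0.05,0,0,0,0,0,0.001,0.05])

```text
clock: 14.42
position: [0.4591, 0.3461, 0.0715]
ee_rot: [0.647, 0.763, 0.0, 0.0]
ft_force: [-3.5, -1.5, 6.3]
grip_width: 0.1
grasp_force: 60.2
```

>>> play_rows(plan=[0,0,0,0,0,0.0005,0.05,0,0,0,0,0,0.001,0.05,0,0,0,0,0,0.001,0.05])

```text
clock: 14.8
position: [0.4591, 0.3461, 0.0704]
ee_rot: [0.647, 0.763, 0.0, 0.0]
ft_force: [-3.1, -2.2, 5.9]
grip_width: 0.104
grasp_force: 60.2
```

>>> play_rows(plan=[0,0,0,0,0,0.0005,0.05,0,0,0,0,0,0.001,0.05,0,0,0,0,0,0.001,0.05])

```text
clock: 15.18
position: [0.4591, 0.3462, 0.0698]
ee_rot: [0.647, 0.763, 0.0, 0.0]
ft_force: [-4.6, -1.9, 9.9]
grip_width: 0.102
grasp_force: 60.9
```

The taper starts to wedge at TCP z≈70 mm. Now I'll turn clockwise and follow it down at 3 mm/rad.

>>> play_rows(plan=[0,0,4,0,0,0.0004,0.05,0,0,8,0,0,0.0007,0.05,0,0,12,0,0,0.0009,0.05,0,0,15,0,0,0.0011,0.05])

```text
clock: 15.68
position: [0.4594, 0.3462, 0.0689]
ee_rot: [0.741, 0.671, 0.001, 0.0]
ft_force: [-4.2, -3.2, 12.2]
grip_width: 0.103
grasp_force: 61.2
```

>>> play_rows(plan=[0,0,4,0,0,0.0003,0.05,0,0,8,0,0,0.0005,0.05,0,0,12,0,0,0.0007,0.05,0,0,15,0,0,0.0009,0.05])

```text
clock: 16.18
position: [0.4596, 0.3462, 0.0681]
ee_rot: [0.823, 0.569, 0.001, 0.0]
ft_force: [-3.6, -3.0, 12.7]
grip_width: 0.101
grasp_force: 61.2
```

>>> play_rows(plan=[0,0,4,0,0,0.0002,0.05,0,0,8,0,0,0.0004,0.05,0,0,12,0,0,0.0006,0.05,0,0,16,0,0,0.00085,0.05])

```text
clock: 16.68
position: [0.4597, 0.346, 0.0673]
ee_rot: [0.894, 0.448, 0.001, 0.0]
ft_force: [-2.5, -3.9, 12.0]
grip_width: 0.105
grasp_force: 61.2
```

>>> play_rows(plan=[0,0,4,0,0,0.0002,0.05,0,0,8,0,0,0.0004,0.05,0,0,12,0,0,0.0006,0.05,0,0,16,0,0,0.00085,0.05])

```text
clock: 17.18
position: [0.4599, 0.3459, 0.0665]
ee_rot: [0.948, 0.32, 0.001, 0.0]
ft_force: [-2.4, -4.0, 11.3]
grip_width: 0.104
grasp_force: 61.2
```

>>> play_rows(plan=[0,0,4,0,0,0.0002,0.05,0,0,8,0,0,0.0004,0.05,0,0,12,0,0,0.0006,0.05,0,0,16.5,0,0,0.00085,0.05,0,0,16.5,0,0,0.00085,0.05])

```text
clock: 17.8
position: [0.46, 0.3457, 0.0656]
ee_rot: [0.984, 0.181, 0.001, 0.0]
ft_force: [-1.6, -4.4, 10.6]
grip_width: 0.101
grasp_force: 61.2
```

Turned 78.6° (1.37 rad). Now the final downward push, up to about 21 N.

>>> play_rows(plan=[0,0,0.5,0,0,0.0003,0.05,0,0,0.5,0,0,0.0006,0.05,0,0,0.5,0,0,0.0006,0.05])

```text
clock: 18.18
position: [0.46, 0.3456, 0.0652]
ee_rot: [0.984, 0.177, 0.001, 0.0]
ft_force: [-3.2, -5.4, 14.4]
grip_width: 0.108
grasp_force: 61.4
```

>>> play_rows(plan=[0,0,0,0,0,0.0003,0.05,0,0,0,0,0,0.0004,0.05,0,0,0,0,0,0.0004,0.05])

```text
clock: 18.55
position: [0.46, 0.3457, 0.065]
ee_rot: [0.984, 0.177, 0.001, 0.0]
ft_force: [-4.5, -5.4, 16.2]
grip_width: 0.105
grasp_force: 61.7
```

>>> play_rows(plan=[0,0,0,0,0,0.0004,0.05,0,0,0,0,0,0.0009,0.05,0,0,0,0,0,0.0009,0.05,0,0,0,0,0,0.0009,0.05])

```text
clock: 19.05
position: [0.46, 0.3457, 0.0644]
ee_rot: [0.984, 0.177, 0.001, 0.0]
ft_force: [-5.6, -6.7, 20.4]
grip_width: 0.106
grasp_force: 62.3
```

>>> play_rows(plan=[0,0,0,0,0,0,0.35,0,0,0,0,0,0,0.35,0,0,0,0,0,0,0.35,0,0,0,0,0,-0.01,0.35,0,0,0,0,0,-0.03,0.35,0,0,0,0,0,-0.07,0.35,0,0,0,0,0,-0.12,0.35,0,0,0,0,0,-0.15,0.35,0,0,0,0,0,-0.15,0.35,0,0,0,0,0,-0.15,0.35])

```text
clock: 20.3
position: [0.4588, 0.3457, 0.2124]
ee_rot: [0.984, 0.177, 0.0, 0.0]
ft_force: [-0.0, -0.4, -0.4]
grip_width: 0.349
grasp_force: 0.0
```

```bash
python3 - <<'E'
from h import *
import cv2,pickle
m=viewer.camera_model("wrist");im=viewer.camera("wrist")
u,v=proj(m,np.array([.495,.352,.04])).astype(int);print(u,v)
s=viewer.camera("side")[160:260,290:390,::-1]
a=im[max(0,v-100):v+100,max(0,u-100):u+100,::-1]
cv2.imwrite("pics/w4.png",np.hstack([cv2.resize(a,(400,400)),cv2.resize(s,(400,400),interpolation=cv2.INTER_CUBIC)]))
E
```

```text
330 148
```

View pics/w4.png

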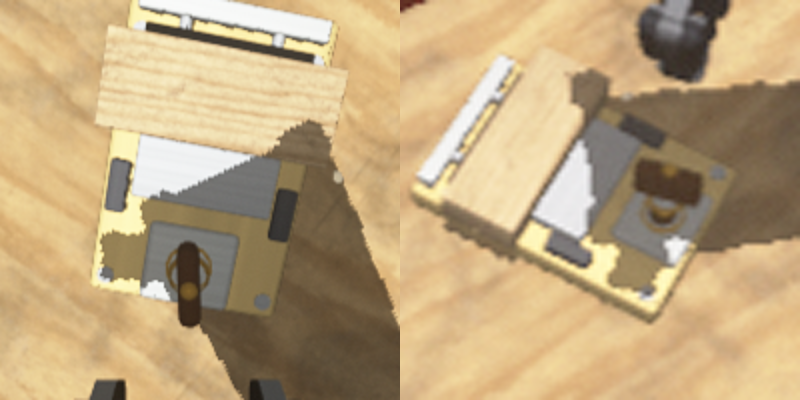

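The jaw is closed against the offcut, the offcut is flat against the pad, and the wing still lines up with the gripper at the turned angle, so it hasn't sprung back. Handing in.

```bash
python3 -c "
from workcell import manip
print(manip.hand_in())"
```

```text
the job is handed in; nothing more can be done
None
```

I laid the offcut flat and centred in the slot and clamped it: the peg is turned about 1.38 rad and was pressed to about 20 N. The clamp was still shut after release, and I handed the job in just after 20 s; no verdict came back.

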